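# Change a sprayer lid's vent cap and snap the right one home

### The arm

A 7-joint arm with a two-finger parallel gripper is mounted at the origin on the work surface. World frame = base frame: x ahead of the robot, y to its left, z up, the work surface at z = 0. Lengths are in m, angles in rad, forces in N, time in s.
With the tool pointing down it reaches from about 0.4 to 0.875 m from the base axis. Payload 19.3 kg.
Tool frame: the origin (TCP) lies at the centre of the arm's flange, where the gripper is bolted on; the fingertips stand 173 mm ahead of it and the grasp point (between the pads) lies 155 mm ahead of it; z points along the fingers, y is the line along which they close (so a half turn about z gives the same grasp; the last joint's range is limited). The gripper opens to 85 mm and grips with 20 to 120 N. Pads are 22 mm wide; open, the fingers measure 114 mm over their backs; the gripper's body (76 mm by 85 mm) begins 54 mm behind the grasp point. The pads swing forward as they close: fully open they stand 13 mm farther back than shut.
Start: joints at [-1.32, 0.521, -0.036, 1.599, 0.021, 1.021, -0.113], TCP at [0.197, 0.593, 0.405] pointing down, gripper open.
Joint ranges: [-2.91, 2.91], [-0.3, 2.13], [-1.5, 1.42], [0.17, 2.43], [-1.26, 4.41], [0.16, 1.93], [-2.52, 2.52]. Speed limits (rad/s): [1.89, 1.89, 2.39, 2.39, 3.01, 3.01, 3.01].

### API

Orientations are given as [roll, pitch, yaw] about the fixed x, y, z axes, in that order (R = Rz(yaw) Ry(pitch) Rx(roll)).
In Python, from workcell import bot, imaging, job gives the robot as it stands.
- The arm moves only by the tool carry_out, never from a script. Its argument "targets" is a list of rows, each a list of 3 entries, a list of its own where there are three numbers: the shift along the tool's x, y, z in units of 0.25 m (1.0 is 0.25 m), then the turn, a rotation vector about the tool's x, y, z in units of 180 degrees (1.0 is 180 degrees), then the opening, from 0 (shut) to 1 (fully open). In form: [[[tx, ty, tz], [wx, wy, wz], jaw], ...]. A call has 1 to 8 rows; each row shifts and turns the commanded pose from where the row before left it, along the tool's axes as they then stand; what a row does not reach is not made up. A row lasts 1/8 s, in which the tool goes at most 62.5 mm and 10.7 degrees, less where a joint would pass 70% of its speed; a pose out of reach is approached as far as the arm can. A call with a number of a shift or a turn outside -1 to 1 is refused whole. A call with a gripper value outside its range is refused whole. The fingers move at their own pace and stop on an object; "force" is the grip in N (left out, the last holds). Time passes only in rows, so rows that do not move let the fingers close. It gives the time, the measured TCP pose, the force and the opening at its end, in the units of the state.
- bot.observe(): the state, without advancing time (a new reading comes with each control period).
- imaging.grab_frame(name): name is "side" or "top" or "wrist"; returns a dict with "pixels" (384x512x3 uint8, red, green, blue), "mtx" (3x3 intrinsics, pixels), "k1" (the pictures are not rectified: a ray, as slopes to the right and down, at radius r is drawn at 1 + k1 r^2 times it, then the intrinsics apply), "cam_to_world" (4x4, takes a point from camera to world coordinates); the wrist camera has in their place "mount" (4x4, takes a point from camera to tool coordinates, whose origin is the TCP and whose axes are the flange's). Camera axes: x right, y down, z forward; pixel columns grow to the right and rows downward; lengths in m; the calibration is good to about 2 mm. A picture is of the moment at which its call begins: read the wrist's pose just before it. There is no depth.
- job.job_done(): hands the job in, once; it reports no verdict.
The state is a dict: "clock": time; "qpos": joint angles; "qd": joint speeds; "joint_efforts": joint torques, N m; "position": TCP position; "tool_rot": TCP orientation; "force": force on the tool from outside, world axes, zero at the start; "moment": the same for the moment, N m; "grip_width": finger opening in m.
Only numpy, scipy, OpenCV 4.12 (cv2) and the standard library are available. Lean on these libraries where they do the work, as an engineer would, in place of code of your own. Each camera call takes 0.05 s, during which the arm holds its last target. There are 200 camera calls.

### The job

The wide cap standing over the stud of the sprayer lid is the wrong size and only slips on loosely: lift it off and leave it lying in the aluminium scrap tray. Then put the narrower cap on the stud and press it straight down until it clicks, keep pressing after the force drops until it is fully home, and finish still holding it pressed down firmly (about 10 N), without letting go. Leave the measuring cup and the brass nozzle where they are.

Things in the scene. Friction and masses are not known exactly. Their poses are not given: they have to be found in the camera images.
- cap_mid (a point): Centre (half-way up) of the narrow snap cap: white ribbed round plastic cap, 42 mm diameter, 36 mm tall, about 40 g, standing loose on the table mouth down. z up through its closed flat top. Its rim is 18 mm below this point. Inside: 31 mm deep, bore 35 mm, with an inward lip 3 mm high at the mouth that narrows it to 27 mm.
- cap_rim (a point): Centre of the mouth (lower edge) of the narrow snap cap, same axes as cap_mid. Fully home it lies at seat.
- wide_mid (a point): Centre (half-way up) of the wide wrong cap: white ribbed round plastic cap, 52 mm diameter, 48 mm tall, about 50 g, mouth down, z up. At the start it stands loose over the stud, rim on the lid, with several mm of play; it lifts straight off (45 mm clears the stud).
- stud_top (a point): Centre of the stud's flat top, 71 mm above the table. Stud 24 mm wide, top 7 mm tapered to 16 mm. Four sprung round noses stand out to 32 mm across, centred 22 mm below here. The cap's lip must pass them: resistance starts with the cap's rim about 17 mm below here, builds to 7 to 15 N, then drops with a click; the noses pull the cap on down (up to 12 N) till its ceiling meets the stud.
- seat (a point): Point on the stud's axis, 31 mm below stud_top and 40 mm above the table, where the centre of the narrow cap's mouth (cap_rim) lies when the cap is fully home. The cap's rim then is 8 mm clear of the lid's top.
- tray: Fixed open aluminium scrap tray, outside 170 mm along its x and 130 mm along its y, 28 mm high, walls and floor 4 mm thick. Origin at the centre of its underside, on the table; z up.
- measure_cup: Bystander: clear measuring cup, 68 mm diameter, 70 mm tall, origin at the centre of its underside. Not to be moved.
- nozzle: Bystander: brass spray nozzle lying on the table, 80 mm long along its x, about 25 mm thick, origin at its underside. Not to be moved.
- lid: Black round plastic sprayer lid, 120 mm diameter, its flat top 32 mm above the table, in a 140 mm rubber ring 10 mm high; fixed, does not move. A grey upright stud stands at its centre. Origin on its axis at table height; z up.
There are look-alikes about, which are no part of the job. Leave any blue, pink or red look-alike of the part that bears cap_mid alone.

How it is judged:
By the outcome, as a careful person would: the job done as asked, in the order asked, and still so for the second after the job is handed in, while the arm keeps its last pose, push and grip.
It also fails if it takes over 64 s, if anything falls off the work surface, if the arm or the gripper's body presses on something with over 40 N, if the wrist force passes 120 N, or if a joint passes its speed limit or range.

## Working session

There is one attempt and no reset: what is moved stays moved. The work goes in short steps, Python scripts to look and compute and a tool call to move; the robot and the scene stay as the last step left them, time stands still between calls to the robot, and variables do not carry over. Pictures are saved under pics/ and viewed, on a budget of 10 in all, crops included, one or two more only if the job needs it, and the job is handed in when it is done.

Besides the shell and the picture viewer there is one more tool, called as a command line: name --argument value ..., lists and objects as JSON in quotes. carry_out: Moves the arm, as the interface text tells. Its arguments: {"type":"object","properties":{"targets":{"type":"array"},"force":{"type":"number"}},"required":["targets"]}

```bash
mkdir -p pics && cat > h.py <<'E'
import numpy as np, cv2, json
from scipy.spatial.transform import Rotation as R
from workcell import bot, imaging, job
def grab(n):
    s=bot.observe(); f=imaging.grab_frame(n)
    T=np.array(f["cam_to_world"]) if "cam_to_world" in f else tool(s)@np.array(f["mount"])
    f["T"]=T; np.savez(f"{n}.npz",pixels=f["pixels"],mtx=f["mtx"],k1=f["k1"],T=T); return f
def tool(s):
    T=np.eye(4);T[:3,:3]=R.from_euler("xyz",s["tool_rot"]).as_matrix();T[:3,3]=s["position"];return T
def ray(f,u,v):
    K=np.array(f["mtx"]);d=np.array([float(f["k1"]),0,0,0,0])
    p=cv2.undistortPoints(np.array([[[u,v]]],float),K,d)[0,0]
    T=f["T"];return T[:3,3],T[:3,:3]@np.array([p[0],p[1],1])
def atz(f,u,v,z):
    o,d=ray(f,u,v);return o+d*(z-o[2])/d[2]
def proj(f,P):
    T=np.linalg.inv(f["T"]);r=cv2.Rodrigues(T[:3,:3])[0]
    return cv2.projectPoints(np.array(P,float).reshape(-1,3),r,T[:3,3],np.array(f["mtx"]),np.array([float(f["k1"]),0,0,0,0]))[0][:,0]
def save(f,name,crop=None,k=1):
    p=f["pixels"][:,:,::-1]
    if crop: x0,y0,x1,y1=crop;p=p[y0:y1,x0:x1]
    cv2.imwrite("pics/"+name,cv2.resize(p,None,fx=k,fy=k,interpolation=cv2.INTER_CUBIC))
E
python3 - <<'E'
from h import *
s=bot.observe();print(s)
for n in("top","side"):
    f=grab(n);save(f,n+"0.png",None,1.5);print(n,f["T"].round(3).tolist(),f["mtx"],f["k1"])
E
```

```text
{'clock': 0.0, 'qpos': array([-1.32022601,  0.52200451, -0.03631409,  1.60001088,  0.0212094 ,
        1.0210965 , -0.11278332]), 'qd': array([ 0.00017716, -0.00043707, -0.0017199 ,  0.00051599, -0.00020314,
        0.00104863,  0.00139452]), 'joint_efforts': array([-9.06697151e-04, -9.27072644e+01,  1.97921567e+00, -3.69950008e+01,
        1.76903279e-02,  8.02005030e-03,  5.95435449e-05]), 'position': array([0.19704521, 0.5929742 , 0.40413067]), 'tool_rot': array([-3.14046270e+00,  9.58047891e-05,  2.82082253e+00]), 'force': array([ 0.42740485, -0.23174529,  0.12608894]), 'moment': array([ 0.02672339,  0.03514845, -0.04409329]), 'grip_width': 0.08540180269768412}
top [[0.001, -0.984, 0.176, 0.433], [-1.0, -0.002, -0.004, -0.0], [0.004, -0.176, -0.984, 1.052], [0.0, 0.0, 0.0, 1.0]] [[413.1380827    0.         256.06605385]
 [  0.         413.1380827  188.01201082]
 [  0.           0.           1.        ]] -0.006048431851035223
side [[0.856, -0.351, 0.379, 0.333], [-0.516, -0.583, 0.628, -0.458], [0.0, -0.733, -0.68, 0.562], [0.0, 0.0, 0.0, 1.0]] [[347.04919276   0.         255.23659941]
 [  0.         347.04919276 189.20717651]
 [  0.           0.           1.        ]] -0.07092257457712853
```

View pics/top0.png

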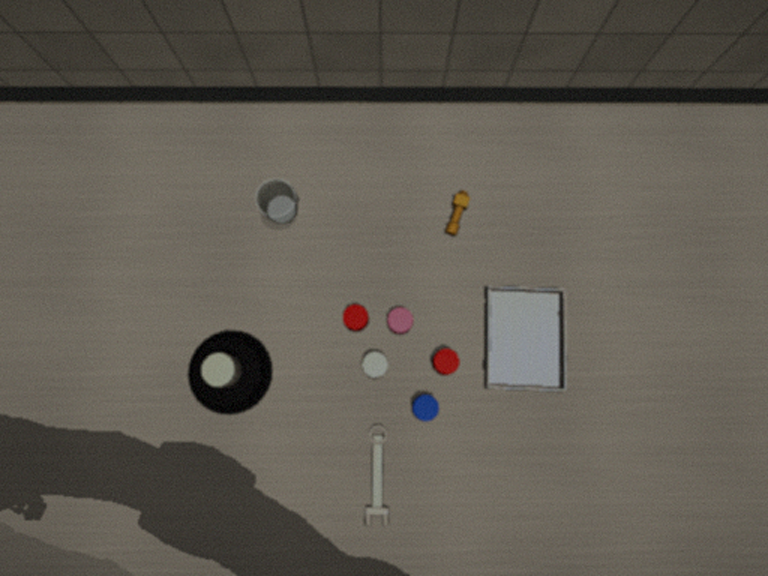

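View pics/side0.png

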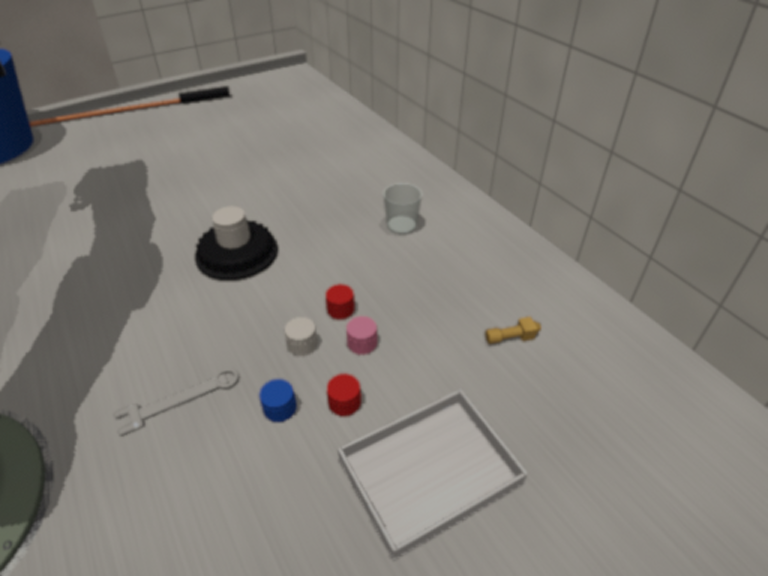

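Candidates for the narrow cap in the top view, in 1.5x pixels: white at (375,364), red at (355,317) and (446,361), pink at (400,320), blue at (425,407). The white one at (218,370) stands on the lid, so it is the wide cap. I choose the white cap at (375,364). The tray is at (525,338), the cup at (278,202) and the nozzle at (457,213). I'll check this in one close crop.

```bash
python3 - <<'E'
from h import *
L=lambda n:dict(np.load(n+".npz"))
t=L("top");s=L("side")
def crop(f,x0,y0,k=5,w=78,h=58):
    return cv2.resize(f["pixels"][y0:y0+h,x0:x0+w,::-1],None,fx=k,fy=k,interpolation=cv2.INTER_CUBIC)
A=np.vstack([np.hstack([crop(t,118,216),crop(t,211,214)]),np.hstack([crop(s,120,130),crop(s,160,190)])])
cv2.imwrite("pics/crop1.png",A);print(A.shape)
# first guesses
for n,u,v,z in(("wide top",218,370,.08),("narrow top",375,364,.036),("lid",230,372,.02),("tray",525,338,.028),("red1",355,317,.036),("pink",400,320,.036),("red2",446,361,.036),("blue",425,407,.036),("cup",278,202,.07)):
    print(n,atz(t,u/1.5,v/1.5,z).round(4))
# blob refine by cap top: bright pixels
g=t["pixels"].astype(float).mean(2)
for x0,y0,x1,y1 in((118,216,190,274),(230,225,270,262)):
    print(np.percentile(g[y0:y1,x0:x1],[5,50,80,90,98]))
E
```

```text
(580, 780, 3)
wide top [0.4675 0.2538 0.08  ]
narrow top [0.4792 0.0106 0.036 ]
lid [0.4664 0.2496 0.02  ]
tray [ 0.5226 -0.2372  0.028 ]
red1 [0.556  0.0438 0.036 ]
pink [ 0.5512 -0.0303  0.036 ]
red2 [ 0.4842 -0.105   0.036 ]
blue [ 0.4107 -0.0701  0.036 ]
cup [0.7421 0.171  0.07  ]
[  3.33333333  77.         109.         113.         138.66666667]
[ 97.66666667 106.33333333 111.         138.7        144.14      ]
```

View pics/crop1.png

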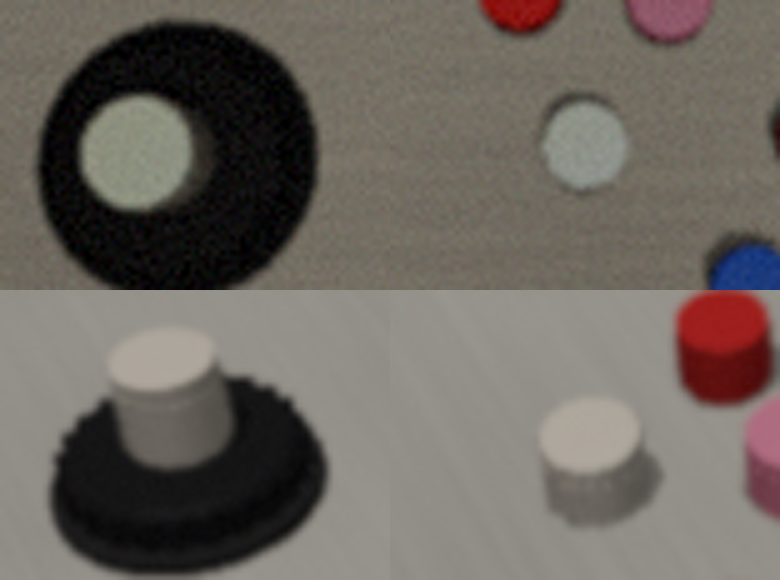

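The crop shows the white narrow cap clear of its neighbours, with its top centre at top (250.2,243.0) and side (200.0,219.2). The wide cap stands on the lid, with its top centre at top (145.2,246.6) and side (152.6,144.0). I'll turn the tool to yaw π (tool x = −X, tool y = +Y) and start towards the lid.

carry_out --targets '[[[0,0,0],[0,0,-0.051],1],[[0,0,0],[0,0,-0.051],1],[[-0.12,-0.15,0],[0,0,0],1],[[-0.12,-0.15,0],[0,0,0],1],[[-0.12,-0.15,0],[0,0,0],1],[[-0.12,-0.15,0],[0,0,0],1],[[-0.12,-0.15,0],[0,0,0],1],[[-0.12,-0.15,0],[0,0,0],1]]' --force 30

```text
clock: 1.1
position: [0.3778, 0.3667, 0.4046]
tool_rot: [-3.141, -0.0, 3.141]
force: [-0.1, 0.1, 0.2]
grip_width: 0.0851
```

```bash
python3 - <<'E'
from h import *
L=lambda n:dict(np.load(n+".npz"))
t=L("top");s=L("side")
def tri(a,b):
    (o1,d1),(o2,d2)=ray(t,*a),ray(s,*b);d1/=np.linalg.norm(d1);d2/=np.linalg.norm(d2)
    k=np.linalg.lstsq(np.c_[d1,-d2],o2-o1,rcond=None)[0];p,q=o1+k[0]*d1,o2+k[1]*d2
    return ((p+q)/2).round(4),np.linalg.norm(p-q).round(4)
for n,a,b,z in(("wide",(145.2,246.6),(152.6,144.),.08),("narrow",(250.2,243.),(200,219.2),.036)):
    print(n,atz(t,*a,z).round(4),atz(s,*b,z).round(4),tri(a,b))
print("lid ring",atz(t,153.7,247.4,.02).round(4))
o=bot.observe();print(o["clock"],o["position"],o["tool_rot"],o["qpos"])
f=grab("wrist");save(f,"w1.png",None,1.5)
print(proj(f,[[.467,.253,.08],[.467,.25,.032]]))
E
```

```text
wide [0.4677 0.2541 0.08  ] [0.4725 0.2502 0.08  ] (array([0.4704, 0.2541, 0.0777]), np.float64(0.0055))
narrow [0.4784 0.0101 0.036 ] [0.4822 0.0084 0.036 ] (array([0.4804, 0.0095, 0.0352]), np.float64(0.0041))
lid ring [0.4679 0.2487 0.02  ]
1.1 [0.37779241 0.36665834 0.40459589] [-3.14139374e+00 -1.30875038e-04  3.14120641e+00] [-0.83342009  0.36598627 -0.06432543  1.85692287  0.02895085  0.91981396
  0.65936232]
[[140.94051246 257.66650361]
 [152.23088665 236.0652857 ]]
```

carry_out --targets '[[[-0.092,-0.115,0.08],[0,0,0],1],[[-0.092,-0.115,0.08],[0,0,0],1],[[-0.092,-0.115,0.08],[0,0,0],1],[[-0.092,-0.115,0.08],[0,0,0],1],[[0,0,0],[0,0,0],1]]'

```text
clock: 1.78
position: [0.4699, 0.2507, 0.3232]
tool_rot: [-3.139, -0.002, 3.137]
force: [0.3, -0.1, 0.5]
grip_width: 0.0852
```

```bash
python3 - <<'E'
from h import *
o=bot.observe();print(o["clock"],o["position"],o["tool_rot"])
f=grab("wrist");save(f,"w2.png",None,1.5)
print(proj(f,[[.470,.252,.08],[.468,.25,.032]])*1.5)
E
```

```text
1.775 [0.46992864 0.25068638 0.32317884] [-3.13921272e+00 -1.84825903e-03  3.13724897e+00]
[[385.59564313 305.47078691]
 [381.73238774 270.98133424]]
```

View pics/w2.png

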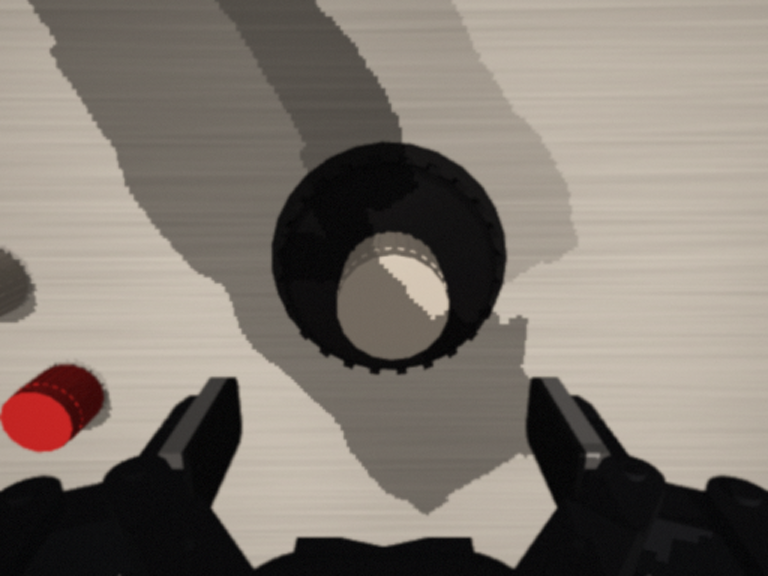

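The wrist view shows the wide cap's top at (392,305), about 3 mm sideways of the prediction, and the lid outline centred at (389,258).

```bash
python3 - <<'E'
from h import *
f=dict(np.load("wrist.npz"))
print(atz(f,392/1.5,305/1.5,.08),atz(f,389/1.5,258/1.5,.012))
print(f["T"].round(4))
E
```

```text
[0.46977749 0.25492542 0.08      ] [0.46611187 0.25415533 0.012     ]
[[ 0.0032  0.9504  0.3109  0.3896]
 [ 1.     -0.0024 -0.0029  0.2517]
 [-0.002   0.3109 -0.9504  0.2924]
 [ 0.      0.      0.      1.    ]]
```

carry_out --targets '[[[0,0.012,0.1],[0,0,0],1],[[0,0,0.15],[0,0,0],1],[[0,0,0.11],[0,0,0],1],[[0,0,0.05],[0,0,0],1],[[0,0,0],[0,0,0],0],[[0,0,0],[0,0,0],0],[[0,0,0],[0,0,0],0],[[0,0,0],[0,0,0],0]]' --force 30

```text
clock: 2.82
position: [0.4692, 0.2564, 0.2234]
tool_rot: [3.14, 0.001, 3.141]
force: [-2.5, 1.6, 7.7]
grip_width: 0.0508
```

carry_out --targets '[[[0,0,-0.1],[0,0,0],0],[[0,0,-0.15],[0,0,0],0],[[0,0,-0.15],[0,0,0],0],[[0,0,0],[0,0,0],0]]'

```text
clock: 3.32
position: [0.4695, 0.2563, 0.3254]
tool_rot: [3.139, 0.005, 3.141]
force: [-1.1, -0.2, -1.6]
grip_width: 0.051
```

```bash
python3 - <<'E'
from h import *
o=bot.observe();print(o["clock"],o["position"],o["force"],o["grip_width"],o["qpos"])
f=grab("side");save(f,"s2.png",None,1.5)
t=grab("top")
a=cv2.resize(t["pixels"][190:300,100:210,::-1],None,fx=5,fy=5,interpolation=cv2.INTER_CUBIC)
b=cv2.resize(f["pixels"][110:190,110:200,::-1],None,fx=5,fy=5,interpolation=cv2.INTER_CUBIC)
A=np.zeros((550,1000,3),np.uint8);A[:550,:550]=a;A[:400,550:1000]=b;cv2.imwrite("pics/c2.png",A[:,:800])
E
```

```text
3.325 [0.46952581 0.25625704 0.32538756] [-1.10462931 -0.20349706 -1.58253213] 0.050995098745009404 [-0.58695953  0.48262481 -0.0314593   1.91379812  0.02189725  0.74005997
  0.93918344]
```

View pics/s2.png

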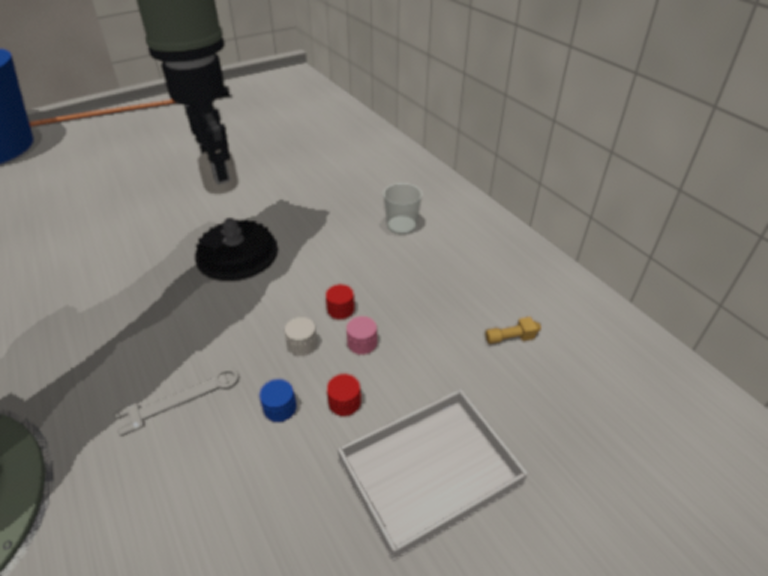

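The cap came off cleanly and is in the gripper, and the stud is bare at about (232,232). I'll carry the cap to the tray.

carry_out --targets '[[[-0.021,-0.197,0],[0,0,0],0],[[-0.021,-0.197,0],[0,0,0],0],[[-0.021,-0.197,0],[0,0,0],0],[[-0.021,-0.197,0],[0,0,0],0],[[-0.021,-0.197,0],[0,0,0],0],[[-0.021,-0.197,0],[0,0,0],0],[[-0.021,-0.197,0],[0,0,0],0],[[-0.021,-0.197,0],[0,0,0],0]]'

```text
clock: 4.42
position: [0.5106, -0.1396, 0.3213]
tool_rot: [3.141, -0.001, 3.141]
force: [0.5, 0.4, -1.4]
grip_width: 0.0507
```

carry_out --targets '[[[-0.021,-0.197,0],[0,0,0],0],[[-0.021,-0.197,0.05],[0,0,0],0],[[0,0,0.15],[0,0,0],0],[[0,0,0.15],[0,0,0],0],[[0,0,0],[0,0,0],0]]'

```text
clock: 5.05
position: [0.5202, -0.2361, 0.2319]
tool_rot: [3.14, -0.005, 3.141]
force: [-0.6, -0.4, -0.0]
grip_width: 0.0506
```

carry_out --targets '[[[0,0,0.06],[0,0,0],0],[[0,0,0.06],[0,0,0],0],[[0,0,0],[0,0,0],0]]'

```text
clock: 5.42
position: [0.5211, -0.2363, 0.204]
tool_rot: [3.141, -0.001, 3.141]
force: [0.1, 0.3, -0.1]
grip_width: 0.0505
```

carry_out --targets '[[[0,0,0.014],[0,0,0],0],[[0,0,0],[0,0,0],0.78],[[0,0,0],[0,0,0],0.78],[[0,0,0],[0,0,0],0.78],[[0,0,-0.05],[0,0,0],0.78],[[0,0,-0.15],[0,0,0],0.78],[[0,0,-0.15],[0,0,0],0.78],[[0,0,-0.05],[0,0,0],0.78]]'

```text
clock: 6.42
position: [0.5216, -0.2367, 0.3042]
tool_rot: [-3.14, 0.003, 3.141]
force: [0.3, 0.2, 0.2]
grip_width: 0.0664
```

```bash
python3 - <<'E'
from h import *
o=bot.observe();print(o["clock"],o["position"],o["grip_width"])
f=grab("side");t=grab("top")
A=np.zeros((560,800,3),np.uint8)
A[:280,:400]=cv2.resize(f["pixels"][250:370,200:370,::-1],(400,280),interpolation=cv2.INTER_CUBIC)
A[:280,400:]=cv2.resize(f["pixels"][130:200,110:210,::-1],(400,280),interpolation=cv2.INTER_CUBIC) # k=4
A[280:,:400]=cv2.resize(t["pixels"][212:282,110:210,::-1],(400,280),interpolation=cv2.INTER_CUBIC) # k=4
A[280:,400:]=cv2.resize(t["pixels"][180:285,220:370,::-1],(400,280),interpolation=cv2.INTER_CUBIC)
cv2.imwrite("pics/c3.png",A)
E
```

```text
6.425 [ 0.52158614 -0.23672879  0.30417252] 0.06644913936287379
```

View pics/c3.png

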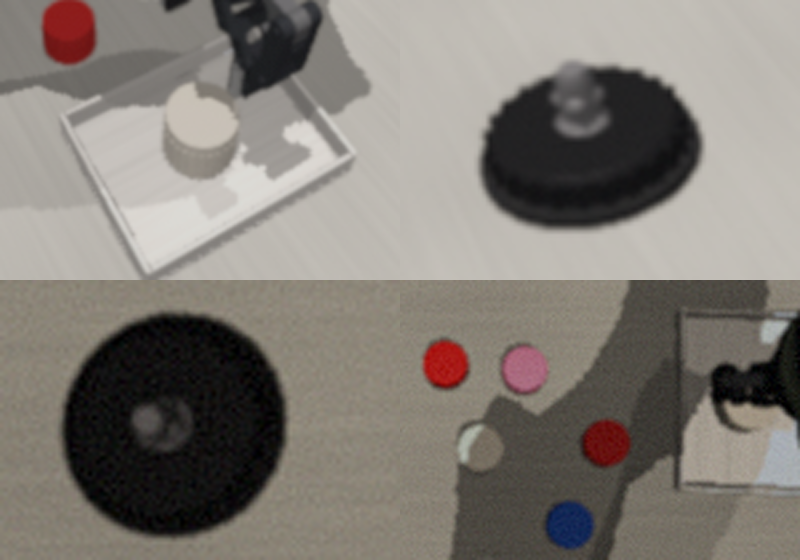

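The wide cap now stands upright in the tray. The bare stud shows in the top crop, with its tip at about (148,418) → px (147,246.5). Next I go above the narrow cap.

carry_out --targets '[[[0.027,0.164,0],[0,0,0],1],[[0.027,0.164,0],[0,0,0],1],[[0.027,0.164,0],[0,0,0],1],[[0.027,0.164,0],[0,0,0],1],[[0.027,0.164,0],[0,0,0],1],[[0.029,0.163,0],[0,0,0],1],[[0,0,0],[0,0,0],1],[[0,0,0],[0,0,0],1]]'

```text
clock: 7.52
position: [0.4803, 0.0089, 0.3007]
tool_rot: [-3.141, -0.001, 3.141]
force: [-0.1, -0.5, 0.1]
grip_width: 0.0857
```

```bash
python3 - <<'E'
from h import *
o=bot.observe();print(o["clock"],o["position"],o["tool_rot"])
f=grab("wrist");save(f,"w3.png",None,1.5)
print(proj(f,[[.4805,.009,.036]])*1.5)
t=dict(np.load("top.npz"));print("stud tip top cam",atz(t,147,246.5,.071))
E
```

```text
7.525 [0.48025526 0.00886767 0.30065525] [-3.14115353e+00 -9.72260214e-04  3.14127171e+00]
[[382.09163911 290.07228076]]
stud tip top cam [0.46824311 0.2522661  0.071     ]
```

View pics/w3.png

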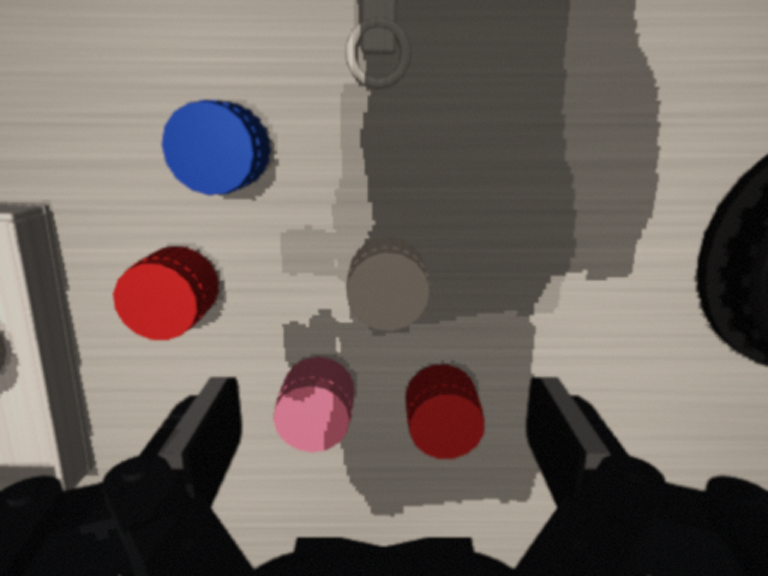

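The narrow cap's top is at (388,291.5), against a prediction of (382,290), so the target is confirmed to within 3 mm. I'll descend and grip it.

carry_out --targets '[[[-0.003,0.008,0.1],[0,0,0],1],[[0,0,0.15],[0,0,0],1],[[0,0,0.15],[0,0,0],1],[[0,0,0.05],[0,0,0],1],[[0,0,0.04],[0,0,0],1],[[0,0,0],[0,0,0],1]]'

```text
clock: 8.32
position: [0.4813, 0.011, 0.1789]
tool_rot: [-3.141, 0.0, 3.141]
force: [0.1, 0.5, 0.8]
grip_width: 0.0853
```

carry_out --targets '[[[0,0,0.006],[0,0,0],0],[[0,0,0],[0,0,0],0],[[0,0,0],[0,0,0],0],[[0,0,0],[0,0,0],0],[[0,0,0],[0,0,0],0],[[0,0,0],[0,0,0],0]]' --force 70

```text
clock: 9.07
position: [0.4813, 0.0113, 0.178]
tool_rot: [3.142, 0.001, 3.141]
force: [-2.0, 0.5, 14.6]
grip_width: 0.0404
```

carry_out --targets '[[[0,0,-0.07],[0,0,0],0],[[0,0,-0.15],[0,0,0],0],[[0,0,-0.15],[0,0,0],0],[[0,0,-0.13],[0,0,0],0],[[0.008,0.162,0],[0,0,0],0],[[0.008,0.162,0],[0,0,0],0],[[0.008,0.162,0],[0,0,0],0],[[0.008,0.162,0],[0,0,0],0]]'

```text
clock: 10.07
position: [0.4729, 0.1745, 0.3026]
tool_rot: [3.141, 0.0, 3.141]
force: [1.0, -0.3, -0.2]
grip_width: 0.0403
```

carry_out --targets '[[[0.008,0.162,0],[0,0,0],0],[[0.007,0.162,0],[0,0,0],0],[[0,0,0],[0,0,0],0],[[0,0,0],[0,0,0],0]]'

```text
clock: 10.58
position: [0.4694, 0.2537, 0.3022]
tool_rot: [-3.141, -0.0, 3.141]
force: [-0.4, 0.6, -0.5]
grip_width: 0.0407
```

```bash
python3 - <<'E'
from h import *
o=bot.observe();print(o["clock"],o["position"],o["tool_rot"],o["force"],o["grip_width"])
f=grab("wrist");save(f,"w4.png",None,1.5)
p=np.array(o["position"])
print(proj(f,[[.468,.253,.071],p+[0,0,-.142]])*1.5)
E
```

```text
10.575 [0.4693932  0.25369938 0.30224188] [-3.14106366e+00 -1.12835236e-04  3.14110696e+00] [-0.4134421   0.63625892 -0.46387976] 0.040728998062115655
[[380.02903374 311.21526754]
 [380.4933959  441.03375662]]
```

View pics/w4.png

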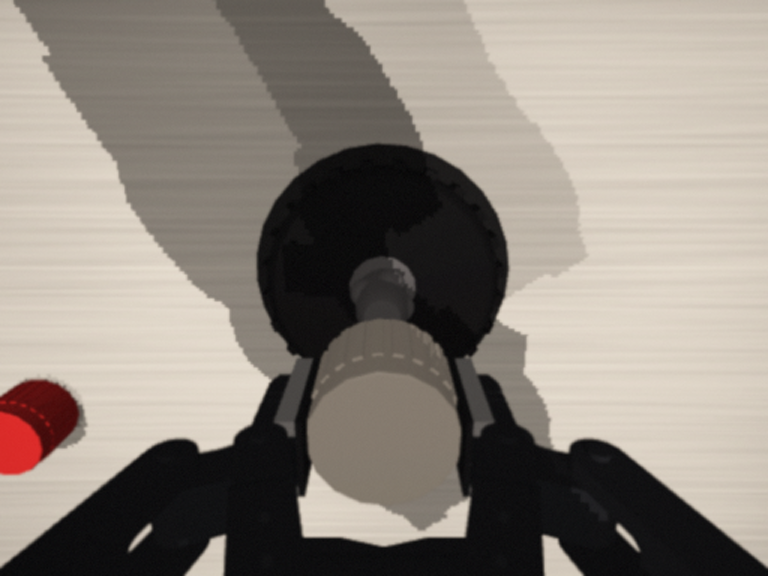

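The held cap's top is at (384,438) and the stud's axis is at about x=383 px, so y looks aligned to within about 1 mm. The stud top is partly hidden, so I'll shift +x 40 mm and lower 30 mm for a clear look at stud and cap together.

carry_out --targets '[[[-0.16,0,0],[0,0,0],0],[[0,0,0.12],[0,0,0],0],[[0,0,0],[0,0,0],0],[[0,0,0],[0,0,0],0]]'

```text
clock: 11.12
position: [0.5095, 0.2538, 0.273]
tool_rot: [3.142, 0.0, 3.141]
force: [-0.2, 0.7, -0.1]
grip_width: 0.0402
```

```bash
python3 - <<'E'
from h import *
o=bot.observe();print(o["clock"],o["position"],o["tool_rot"],o["grip_width"])
f=grab("wrist");save(f,"w5.png",(130,90,400,290),2.9)  # crop
p=np.array(o["position"])
c=lambda q:(q-[130,90])*2.9
print(c(proj(f,[[.468,.253,.071],[.468,.253,.032],p+[0,0,-.142],p+[0,0,-.178]])))
s=dict(np.load("side.npz"));print("side stud",atz(s,153,147.5,.071))
E
```

```text
11.125 [0.50950647 0.25380267 0.27299471] [3.14158073e+00 1.45190464e-04 3.14063560e+00] 0.04018863182736664
[[355.08272392 193.91257941]
 [356.59311503 154.58143558]
 [358.05469111 591.43879896]
 [359.23666257 461.98649846]]
side stud [0.47116798 0.24880862 0.071     ]
```

View pics/w5.png

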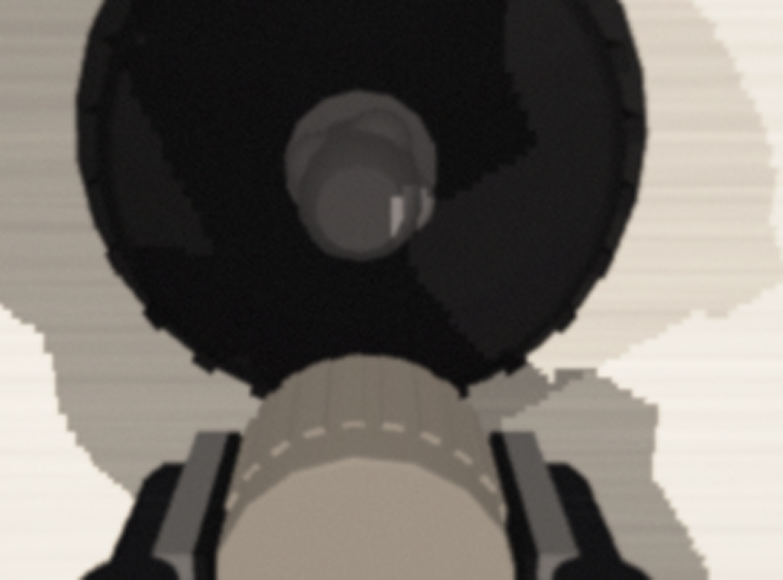

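The stud's top disc is at (360,208), about 88 px wide. The held cap's axis is at x=366 px, against 358 px in the model. I'll work out the relative offset with the projected circles.

```bash
python3 - <<'E'
from h import *
f=dict(np.load("wrist.npz"));p5=np.array([.50951,.25380,.27299]);p4=np.array([.46939,.25370,.30224])
a=np.linspace(0,2*np.pi,90)
def bb(f,c,r,off,k):
    q=(proj(f,np.c_[c[0]+r*np.cos(a),c[1]+r*np.sin(a),0*a+c[2]])-off)*k
    return [*((q.min(0)+q.max(0))/2).round(1),*(q.max(0)-q.min(0)).round(1),q.min(0).round(1)]
f4=dict(f);f4["T"]=f["T"].copy();f4["T"][:3,3]+=p4-p5
print("w4 cap top model",bb(f4,p4+[0,0,-.142],.021,0,1.5),"obs 384,438 size 154,133")
print("w5 cap rim model",bb(f,p5+[0,0,-.178],.021,[130,90],2.9),"obs min y 354")
print("w5 cap top model",bb(f,p5+[0,0,-.142],.021,[130,90],2.9),"obs x 366.5 w 299, min y 458")
for x,y in((.468,.253),(.471,.253)): print("w5 stud",bb(f,[x,y,.071],.008,[130,90],2.9),"obs 360,208 88x80", "noses/base",bb(f,[x,y,.032],.06,[130,90],2.9))
E
```

```text
w4 cap top model [np.float64(380.2), np.float64(437.7), np.float64(160.3), np.float64(136.9), array([300. , 369.2])] obs 384,438 size 154,133
w5 cap rim model [np.float64(359.2), np.float64(457.8), np.float64(245.1), np.float64(219.1), array([236.7, 348.3])] obs min y 354
w5 cap top model [np.float64(358.0), np.float64(585.2), np.float64(309.9), np.float64(264.7), array([203.1, 452.8])] obs x 366.5 w 299, min y 458
w5 stud [np.float64(355.1), np.float64(193.3), np.float64(88.0), np.float64(86.2), array([311.1, 150.2])] obs 360,208 88x80 noses/base [np.float64(356.4), np.float64(129.8), np.float64(547.3), np.float64(546.0), array([  82.8, -143.3])]
w5 stud [np.float64(355.1), np.float64(209.4), np.float64(87.5), np.float64(85.3), array([311.4, 166.7])] obs 360,208 88x80 noses/base [np.float64(356.5), np.float64(143.6), np.float64(544.8), np.float64(541.0), array([  84.1, -126.9])]
```

carry_out --targets '[[[0.155,-0.005,0],[0,0,0],0],[[0,0,0],[0,0,0],0],[[0,0,0.04],[0,0,0],0],[[0,0,0.03],[0,0,0],0],[[0,0,0],[0,0,0],0],[[0,0,0],[0,0,0],0]]' --force 90

```text
clock: 11.92
position: [0.4709, 0.2529, 0.2546]
tool_rot: [-3.141, -0.0, 3.141]
force: [-0.5, -0.2, 0.0]
grip_width: 0.0398
```

carry_out --targets '[[[0,0,0.015],[0,0,0],0],[[0,0,0.015],[0,0,0],0],[[0,0,0.014],[0,0,0],0],[[0,0,0.014],[0,0,0],0],[[0,0,0],[0,0,0],0],[[0,0,0],[0,0,0],0]]'

```text
clock: 12.68
position: [0.4707, 0.253, 0.2402]
tool_rot: [-3.142, 0.0, 3.141]
force: [0.5, 0.2, -1.0]
grip_width: 0.0399
```

carry_out --targets '[[[0,0,0.012],[0,0,0],0],[[0,0,0.012],[0,0,0],0],[[0,0,0],[0,0,0],0],[[0,0,0],[0,0,0],0]]'

```text
clock: 13.18
position: [0.4707, 0.253, 0.2342]
tool_rot: [-3.142, -0.0, 3.141]
force: [-0.6, -1.5, -0.1]
grip_width: 0.04
```

carry_out --targets '[[[0,0,0.006],[0,0,0],0],[[0,0,0.006],[0,0,0],0],[[0,0,0],[0,0,0],0],[[0,0,0],[0,0,0],0]]'

```text
clock: 13.68
position: [0.4707, 0.253, 0.2313]
tool_rot: [-3.142, -0.0, 3.141]
force: [-1.8, -1.2, 5.3]
grip_width: 0.0396
```

carry_out --targets '[[[0,0,0.004],[0,0,0],0],[[0,0,0.004],[0,0,0],0],[[0,0,0],[0,0,0],0]]'

```text
clock: 14.05
position: [0.4708, 0.2531, 0.2295]
tool_rot: [3.141, 0.0, 3.141]
force: [-1.4, -0.7, 9.3]
grip_width: 0.0397
```

carry_out --targets '[[[0,0,0.004],[0,0,0],0],[[0,0,0.004],[0,0,0],0],[[0,0,0],[0,0,0],0]]'

```text
clock: 14.42
position: [0.4706, 0.2529, 0.2273]
tool_rot: [-3.142, -0.0, 3.141]
force: [-1.3, -1.3, 3.7]
grip_width: 0.0399
```

carry_out --targets '[[[0,0,0.004],[0,0,0],0],[[0,0,0.004],[0,0,0],0],[[0,0,0],[0,0,0],0]]'

```text
clock: 14.8
position: [0.4706, 0.2529, 0.2249]
tool_rot: [-3.141, -0.001, 3.141]
force: [-1.2, -0.3, -3.4]
grip_width: 0.0398
```

carry_out --targets '[[[0,0,0.004],[0,0,0],0],[[0,0,0.004],[0,0,0],0],[[0,0,0.004],[0,0,0],0],[[0,0,0],[0,0,0],0]]'

```text
clock: 15.3
position: [0.4705, 0.2529, 0.2217]
tool_rot: [-3.141, -0.001, 3.141]
force: [-0.0, 1.1, -14.0]
grip_width: 0.0399
```

carry_out --targets '[[[0,0,0.004],[0,0,0],0],[[0,0,0.004],[0,0,0],0],[[0,0,0],[0,0,0],0]]'

```text
clock: 15.68
position: [0.4706, 0.253, 0.2201]
tool_rot: [-3.141, -0.0, 3.141]
force: [-2.1, -0.2, -9.6]
grip_width: 0.0398
```

carry_out --targets '[[[0,0,0.004],[0,0,0],0],[[0,0,0.004],[0,0,0],0],[[0,0,0],[0,0,0],0]]'

```text
clock: 16.05
position: [0.4711, 0.2531, 0.2185]
tool_rot: [3.141, 0.001, 3.141]
force: [0.3, -0.6, -0.2]
grip_width: 0.0393
```

carry_out --targets '[[[0,0,0.003],[0,0,0],0],[[0,0,0],[0,0,0],0],[[0,0,0],[0,0,0],0]]'

```text
clock: 16.42
position: [0.471, 0.2531, 0.2181]
tool_rot: [3.141, 0.001, 3.141]
force: [-1.7, -1.2, 11.5]
grip_width: 0.0396
```

carry_out --targets '[[[0,0,0],[0,0,0],0],[[0,0,0],[0,0,0],0],[[0,0,0],[0,0,0],0],[[0,0,0],[0,0,0],0]]'

```text
clock: 16.92
position: [0.471, 0.2531, 0.2181]
tool_rot: [3.141, 0.001, 3.141]
force: [-2.2, -1.7, 10.3]
grip_width: 0.0397
```

```bash
python3 - <<'E'
from h import *
o=bot.observe();print(o["clock"],o["position"],o["force"],o["grip_width"])
f=grab("side");t=grab("top")
A=np.zeros((580,800,3),np.uint8)
A[:,:400]=cv2.resize(f["pixels"][100:216,110:190,::-1],(400,580),interpolation=cv2.INTER_CUBIC)
A[:300,400:]=cv2.resize(f["pixels"][220:370,170:370,::-1],(400,300),interpolation=cv2.INTER_CUBIC)
A[300:,400:]=cv2.resize(t["pixels"][100:310,100:400,::-1],(400,280),interpolation=cv2.INTER_AREA)
cv2.imwrite("pics/end.png",A)
E
```

```text
16.925 [0.47100459 0.25314137 0.21811544] [-2.15058068 -1.68392352 10.28209175] 0.0397186780964154
```

View pics/end.png

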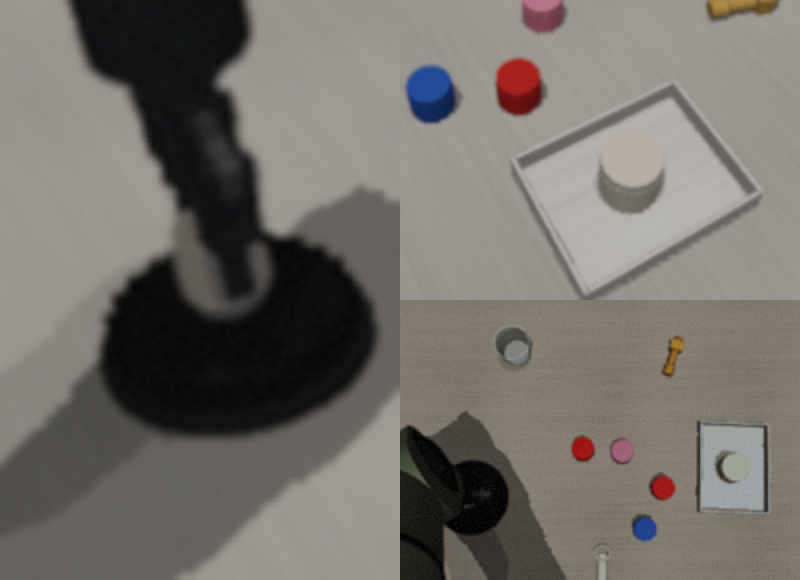

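The narrow cap sits low on the lid at about (222,270), still in the gripper. The wide cap stands in the tray, and the cup, nozzle and look-alikes have not moved. The push is steady at about 10 N, so I'll hand in.

```bash
python3 -c "
from workcell import bot,job
print(job.job_done())"
```

```text
the job is handed in; nothing more can be done
None
```

The wide cap is off the stud and stands upright on its mouth in the scrap tray. The narrow cap is snapped fully home on the stud. I handed the job in at about 17 s with the gripper still holding the cap down.

- **Pressing:** resistance began with the rim about 17 mm below the stud top and rose to at least 9 N. It then dropped, and the noses pulled the cap on with up to 14 N, a little over the 12 N stated. The cap then met a firm stop.
- **Fully home:** it stopped with the tool at z = 0.2181 m, which puts the rim about 40 mm above the table, as it should be at the seat.
- **Final hold:** the push was steady at 10 to 11 N, with about 2.7 N of sideways force.
- **Surroundings:** in the last pictures the cup, the nozzle and the coloured look-alikes looked unmoved.
- **Disagreement:** the cameras differed by 4–6 mm on positions (top against side). I lined the cap up with the stud using the wrist view of both together.

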